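Seat the pitch bowl in its bench stop and close the keeper

ROBOT

A 6-joint arm with a two-finger parallel gripper is mounted at the origin on the work surface. World frame = base frame: x ahead of the robot, y to its left, z up, the work surface at z = 0. Lengths are in mm, angles in rad, forces in N, time in s.
With the tool pointing down it reaches from about 275 to 750 mm from the base axis. Payload 10.2 kg.
Tool frame: the origin (TCP) lies at the very end of the fingers, on their centre line; the grasp point (between the pads) lies 19 mm behind it (arm.grasp_offset is the distance from the TCP to the grasp point, in mm); z points along the fingers, y is the line along which they close (so a half turn about z gives the same grasp; the last joint's range is limited). The gripper opens to 88 mm and grips with 3 to 60 N. Pads are 18 mm wide; open, the fingers measure 123 mm over their backs; the gripper's body (75 mm by 187 mm) begins 45 mm behind the grasp point.
Start: joints at [-0.223, 0.313, 1.498, -0, 1.331, -0.223], TCP at [525.006, -0.014, 238.72] pointing down, gripper open.
Joint ranges: [-2.94, 2.94], [-0.97, 2.17], [0.19, 2.56], [-1.23, 4.37], [0.02, 3.11], [-2.88, 2.88]. Speed limits (rad/s): [2.39, 2.39, 3.01, 3.14, 3.14, 3.14].

INTERFACE

Orientations are given as a 3x3 rotation matrix whose columns are the frame's x, y, z axes.
In Python, from rig import arm gives the robot as it stands. The module is installed in compiled form; this text tells all that it offers. Calls block until the motion is done:
- arm.reach(position, orientation): joint-space move of the TCP to a pose.
- arm.servo_line(position, attitude=None, velocity=150, until_force=None): straight line of the TCP; attitude=None keeps the orientation; velocity is the mean speed in mm/s. With until_force (N) it stops when the force on the tool has changed by that much, and returns True; else False.
- arm.goto_joints(angles): joint-space move.
- arm.set_gripper(opening): opening from 0.0 (shut) to 1.0 (fully open); the grip force is fixed at half the most; returns when the fingers have stopped.
- arm.wait(seconds).
- arm.ik(position, orientation): joint angles nearest the present ones, or None.
- arm.get_image(name): name is "scene" or "side" or "wrist"; returns a dict with "frame" (480x640x3 uint8, red, green, blue), "intrinsics" (3x3 intrinsics, pixels), "pose" (4x4, takes a point from camera to world coordinates). Camera axes: x right, y up, looking along -z (the intrinsics and any distortion apply to the point x, -y, -z); pixel columns grow to the right and rows downward; lengths in mm; the calibration is good to about 2 mm. A picture is of the moment at which its call begins. There is no depth.
A pose or a line that the arm cannot do raises arm.IKError and nothing moves.
- arm.sign_off(): hands the job in; it is judged then, once.
Readings, each from a call of its own:
- arm.read_time_s(): time.
- arm.read_qpos(): joint angles.
- arm.read_dq(): joint speeds.
- arm.read_joint_efforts(): joint torques, N m.
- arm.read_position(): TCP position.
- arm.read_tool_rot(): TCP orientation.
- arm.read_force(): force on the tool from outside, world axes, zero at the start.
- arm.read_wrist_torque(): the same for the moment, N m.
- arm.read_width(): opening from 0.0 (shut) to 1.0 (fully open).
- arm.read_gripper_force(): force on a finger pad.
Only numpy, scipy, OpenCV 4.12 (cv2) and the standard library are available. Lean on these libraries where they do the work, as an engineer would, in place of code of your own. Each camera call takes 0.05 s, during which the arm holds its last target. There are 200 camera calls.

TASK

Get the chaser's pitch bowl ready for work: gently slide the blue bowl along the bench until it is fully home in the V of the wooden stop, touching both sides; then push the brass keeper arm round from its outer side until its black pad rests against the bowl, and leave it there. Only push: do not lift or tip the bowl, do not touch the silver work on top of it or the keeper's pad with the fingers, and leave everything else on the bench where it stands.

Things in the scene. Friction and masses are not known exactly. Their poses are not given: they have to be found in the camera images.
- bowl: the pitch bowl: a blue round iron bowl filled level with dark pitch, about 0.6 to 1.0 kg, loose on the bench. 110 mm in diameter with an upright side from 26 to 56 mm above the bench, narrowing below to a foot of 76 mm diameter. Origin: centre of the underside; z up. It slides without rolling.
- work: the silver work set in the pitch: a shallow embossed silver disc, 60 mm in diameter, fixed on the middle of the bowl, reaching 66 mm above the bench. Not to be touched. Origin: centre of its underside, 56 mm above the bowl's origin.
- stop: pale wooden stop, fixed: two bars, 45 mm high, 26 thick, 120 long, meet in a right-angled V. Origin on the bench where the home bowl's centre stands; own y points out of the V's mouth; inner corner at y = -78 mm; bar ends 85 to 100 mm to either side (own x). A 20 mm high foot by the +x bar's end (x 78 to 106, y -15 to 61 mm) carries the keeper's hinge.
- nest (a point): the bowl's home: the point on the bench under the bowl's centre when it touches both bars of the V (same place and axes as stop).
- keeper (a joint): angle of the keeper, rad: 0 when its pad touches the home bowl, growing as it opens (clockwise from above); starts at 1.45 to 1.85. No spring, friction 0.05 N m: it stays where left. A straight brass bar 22 to 50 mm above the bench, 8 mm to either side of its hinge-to-tip line. Closed, it lies across the V's mouth; open, it points out of the mouth, leaning to the stop's +x.
- keeper_hinge (a point): the keeper's upright hinge axis, at mid-height of the bar (36 mm above the bench); 88 mm in x and 45 mm in y from the stop's origin in the stop's axes.
- keeper_tip (a point): the free end of the keeper on its middle line, 135 mm from the hinge, 36 mm above the bench.
- keeper_pad (a point): middle of the face of the black rubber pad, 90 mm long, 4 mm thick, on the keeper's inner side (the side that meets the bowl); 85 mm from the hinge along the bar. Not to be touched by the fingers.
- pot_brass: bystander, loose: brass pot 68 mm in diameter and 70 mm high with steel punches standing up to 125 mm. Origin: centre of the underside.
- pot_copper: bystander, loose: copper pot of the same size with punches.
- pot_small: bystander, loose: smaller brass pot, 58 mm in diameter, 62 mm high, punches up to 125 mm.
- goblet: bystander, loose: silver goblet, 58 mm in diameter, 105 mm high. Origin: centre of the underside.
- hammer: bystander, loose: hammer about 220 mm long lying on the bench. Handle along its own -x.
- punch: bystander, loose: a square steel punch, 100 x 8 x 8 mm, lying along its own x. Origin: centre of the underside.
- jar: bystander, loose: amber glass jar with yellow cap, 60 mm in diameter, 75 mm high.

How it is judged:
By the outcome, as a careful person would: the job done as asked, in the order asked, and still so for the second after the job is handed in, with the robot touching nothing.
It also fails if it takes over 67 s, if anything falls off the work surface, if the arm or the gripper's body presses on something with over 40 N, if the wrist force passes 120 N, or if a joint passes its speed limit or range.

## Working session

There is one attempt and no reset: what is moved stays moved. The work goes in short steps, each a Python script; the robot and the scene stay as the last script left them, time stands still between calls to the robot, and variables do not carry over. Pictures are saved under pics/ and viewed, at most 10 in all, crops included, and the job is handed in when it is done.

```bash
mkdir -p pics
cat > h.py <<'E'
import numpy as np, cv2
from rig import arm
def grab(n,f):
    d=arm.get_image(n); cv2.imwrite(f'pics/{f}.png',cv2.cvtColor(d['frame'],cv2.COLOR_RGB2BGR)); np.savez(f'pics/{f}.npz',**{k:d[k] for k in('frame','intrinsics','pose')}); return d
def ray(d,u,v,z):
    K=d['intrinsics'];P=d['pose']
    p=np.linalg.inv(K)@np.array([u,v,1.]); r=P[:3,:3]@np.array([p[0],-p[1],-p[2]]); o=P[:3,3]
    return o+r*(z-o[2])/r[2]
def proj(d,X):
    P=d['pose']; c=P[:3,:3].T@(np.asarray(X,float)-P[:3,3]); q=d['intrinsics']@np.array([c[0],-c[1],-c[2]]); return q[:2]/q[2]
E
python3 - <<'E'
from h import *
for n in('scene','side','wrist'):
    d=arm.get_image(n); print(n,d.keys(),d['pose'].round(2).tolist(),d['intrinsics'].tolist()); grab(n,n+'0')
E
```

```text
scene dict_keys(['frame', 'intrinsics', 'pose']) [[0.25, -0.56, 0.79, 1668.13], [0.97, 0.16, -0.19, -318.64], [-0.02, 0.81, 0.58, 923.22], [0.0, 0.0, 0.0, 1.0]] [[601.9091218986354, 0.0, 306.8246306547252], [0.0, 601.9091218986354, 238.10928368386496], [0.0, 0.0, 1.0]]
side dict_keys(['frame', 'intrinsics', 'pose']) [[0.97, 0.11, -0.21, 357.47], [-0.23, 0.5, -0.84, -805.31], [0.01, 0.86, 0.51, 509.36], [0.0, 0.0, 0.0, 1.0]] [[449.28596819669326, 0.0, 314.71579783146336], [0.0, 449.28596819669326, 236.29923953887297], [0.0, 0.0, 1.0]]
wrist dict_keys(['frame', 'intrinsics', 'pose']) [[1.0, 0.0, 0.0, 524.05], [-0.0, 0.96, 0.26, 67.07], [-0.0, -0.26, 0.96, 385.33], [0.0, 0.0, 0.0, 1.0]] [[356.34392352629766, 0.0, 320.42192124036166], [0.0, 356.34392352629766, 244.34122868687538], [0.0, 0.0, 1.0]]
```

View pics/scene0.png

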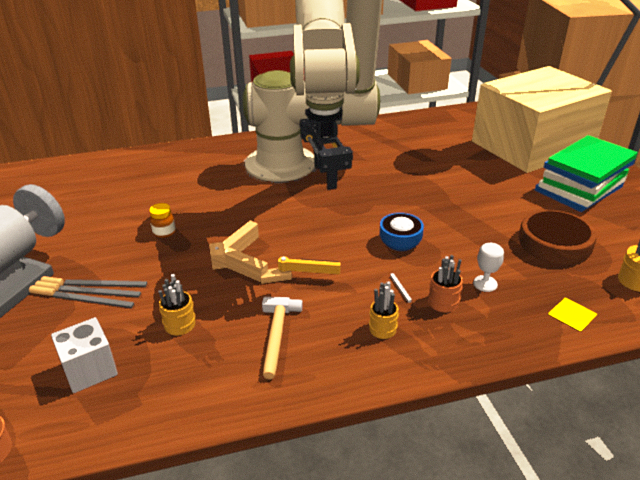

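View pics/side0.png

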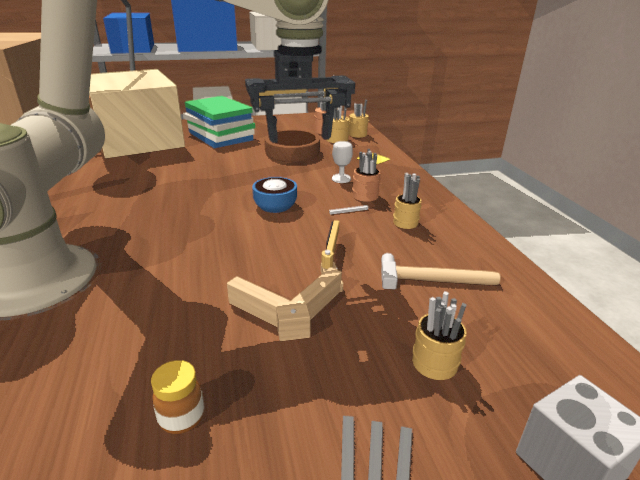

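View pics/wrist0.png

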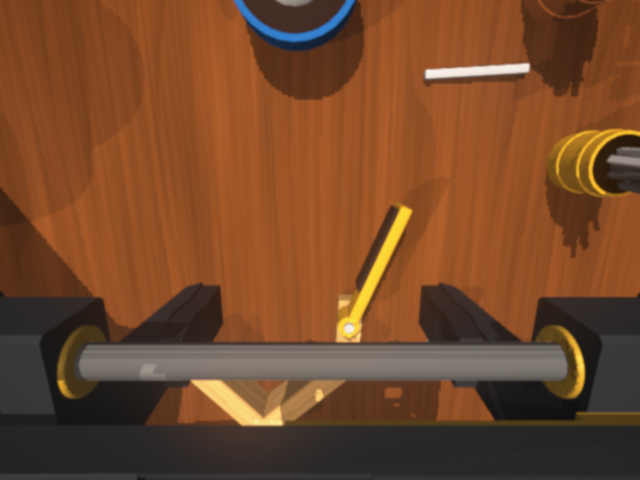

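The scene view shows the bowl at (401,230), the V stop around (245,258) and the keeper running from its hinge (283,264) to its tip (340,267). In the side view the bowl is at (275,193), the stop at (290,305) and the hinge at (327,258). In the wrist view the hinge is at (349,328), the keeper tip at (405,208) and the bowl at the top edge (297,0). I'll zoom on the stop and measure.

Run:
```python
from h import *
L=lambda f:dict(np.load(f'pics/{f}.npz'))
s,d,w=L('scene0'),L('side0'),L('wrist0')
for n,i,u,v,z in[('hinge',s,283,262,52),('hinge',d,327,256,52),('hinge',w,349,328,52),('tip',s,340,265,50),('tip',w,405,208,50),('tip',d,336,222,50),('small pot',s,384,333,0),('jar',s,163,233,0),('hammerhead',s,282,308,10),('punch',s,400,290,4),('punch',w,477,72,8)]:
    print(n,ray(i,u,v,z).round(1))
for n,i in(('scene',s),('side',d)):
    hsv=cv2.cvtColor(i['frame'],cv2.COLOR_RGB2HSV)
    m=cv2.inRange(hsv,(100,120,40),(125,255,255)); 
    x0,y0,x1,y1=(370,200,440,260) if n=='scene' else (245,165,305,220)
    mm=np.zeros_like(m); mm[y0:y1,x0:x1]=m[y0:y1,x0:x1]
    print(n,'blue bbox',cv2.boundingRect(mm))
    x,y,ww,hh=cv2.boundingRect(mm)
    g=cv2.inRange(hsv,(0,0,130),(180,60,255)); gg=np.zeros_like(g); gg[y0:y1,x0:x1]=g[y0:y1,x0:x1]
    q=cv2.moments(gg,True); c=(q['m10']/q['m00'],q['m01']/q['m00']); print('silver',c,q['m00'],ray(i,*c,61).round(1))
a=cv2.resize(s['frame'][210:300,200:350],None,fx=5,fy=5,interpolation=cv2.INTER_CUBIC)[:, :750]
b=cv2.resize(d['frame'][210:350,215:355],None,fx=4,fy=4,interpolation=cv2.INTER_CUBIC)
cv2.imwrite('pics/c1.png',a[:,:,::-1]);cv2.imwrite('pics/c2.png',b[:,:,::-1])
```

```text
hinge [ 567.7 -114.3   52. ]
hinge [ 549.4 -127.6   52. ]
hinge [ 553.  -113.5   52. ]
tip [613.4  11.8  50. ]
tip [603.8  11.4  50. ]
tip [ 6.03e+02 -3.00e-01  5.00e+01]
small pot [804.   52.5   0. ]
jar [ 288.8 -384.6    0. ]
hammerhead [ 677.5 -143.1   10. ]
punch [686.  135.5   4. ]
punch [675.3 137.4   8. ]
scene blue bbox (380, 213, 43, 38)
silver (401.85239852398524, 223.48339483394835) 271.0 [508.6 206.6  61. ]
side blue bbox (253, 178, 44, 34)
silver (273.5130434782609, 184.0695652173913) 230.0 [500.4 198.3  61. ]
```

View pics/c1.png

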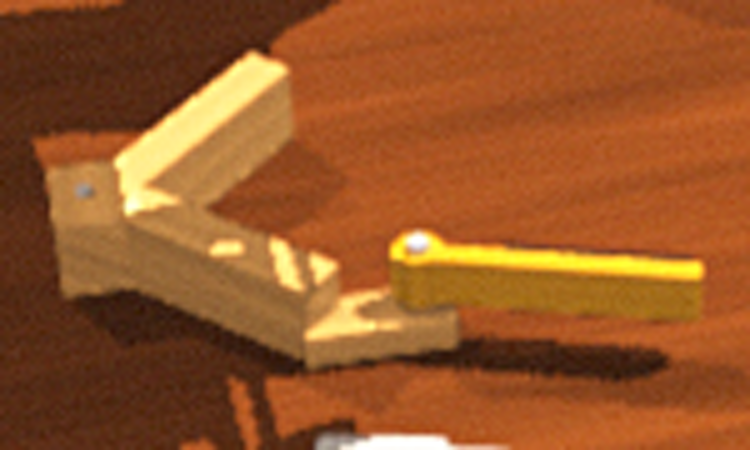

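View pics/c2.png

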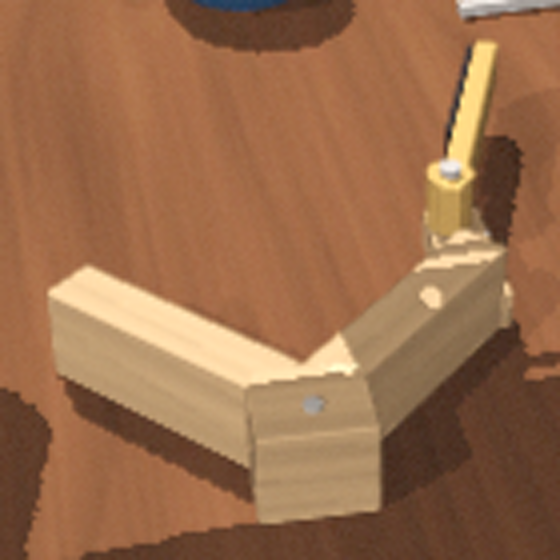

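Zoomed scene crop: hinge screw at (417,243), inner V corner near (185,195). Zoomed side crop: V corner near (300,362), hinge screw at (451,168). The grazing views disagree by about 10 mm, so I'll take overhead wrist views of the stop and the bowl.

Run:
```python
from h import *
R=arm.read_tool_rot(); print(R.round(3).tolist())
arm.reach([500,130,300],R); b=grab('wrist','wb')
arm.reach([490,-170,320],R); a=grab('wrist','ws')
print(arm.read_time_s(), b['pose'][:3,3], a['pose'][:3,3])
cv2.imwrite('pics/both.png',cv2.cvtColor(np.hstack([b['frame'][:,100:500],a['frame'][:,100:500]]),cv2.COLOR_RGB2BGR)[:330])
```

```text
[[-0.0, 1.0, -0.0], [1.0, 0.0, 0.0], [0.0, -0.0, -1.0]]
2.1833 [499.30521798 196.44795555 446.12364514] [ 489.2516196  -102.34497872  466.79979343]
```

View pics/both.png

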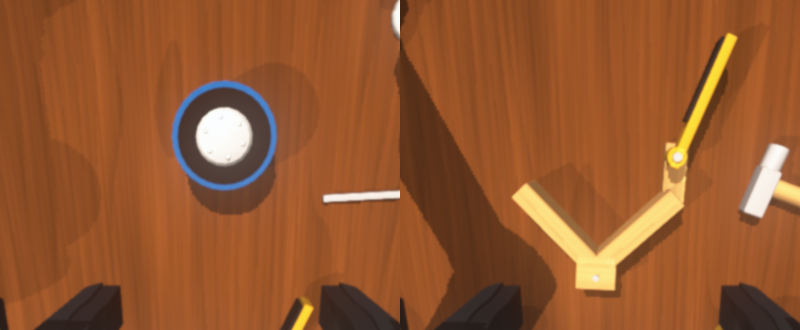

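The overhead crops show the bowl centred at wb pixel (324,136). In ws, the V inner corner is at (296,252), the hinge at (377,157), the keeper tip at (432,36) and the -x bar end at (228,184). I'll refine these with fits.

Run:
```python
from h import *
from scipy.spatial.transform import Rotation
L=lambda f:dict(np.load(f'pics/{f}.npz'))
b,a=L('wb'),L('ws')
hsv=cv2.cvtColor(b['frame'],cv2.COLOR_RGB2HSV); m=cv2.inRange(hsv,(100,120,60),(125,255,255)); m[260:]=0
c=max(cv2.findContours(m,0,1)[0],key=cv2.contourArea); e=cv2.fitEllipse(cv2.convexHull(c))
B=ray(b,*e[0],56); print('bowl',e,B.round(1),'diam',[np.linalg.norm(ray(b,e[0][0]-e[1][0]/2,e[0][1],56)-ray(b,e[0][0]+e[1][0]/2,e[0][1],56)).round(1)])
hsv=cv2.cvtColor(a['frame'],cv2.COLOR_RGB2HSV)
m=cv2.inRange(hsv,(15,60,200),(28,190,255)); m[:, :200]=0; m[290:]=0; m[:,400:]=0
n,l,st,ct=cv2.connectedComponentsWithStats(m); k=1+np.argmax(st[1:,4]); print(st[k])
c=max(cv2.findContours((l==k).astype(np.uint8),0,1)[0],key=cv2.contourArea); p=cv2.approxPolyDP(c,3,True)[:,0]
for q in p: print(q,ray(a,*q,45).round(1)[:2])
# rigid fit: stop-frame points <-> hand pixels
s2=np.sqrt(.5)
obs=[((0,-78),(296,252),45),((88,45),(377,157),53),((-120*s2,-78+120*s2),(228,184),45)]
X=np.array([o[0] for o in obs],float); Y=np.array([ray(a,*o[1],o[2])[:2] for o in obs])
xc,yc=X.mean(0),Y.mean(0); H=(X-xc).T@(Y-yc); th=np.arctan2(H[0,1]-H[1,0],H[0,0]+H[1,1]); R=np.array([[np.cos(th),-np.sin(th)],[np.sin(th),np.cos(th)]])
t=yc-R@xc; print('theta',th,'nest',t,'res',(Y-(X@R.T+t)).round(1).tolist()); print('hinge',R@[88,45]+t,'obs',Y.round(1).tolist())
T=ray(a,432,36,50)[:2]; h=Y[1]; v=R.T@(T-h); print('tip',T,np.linalg.norm(T-h),'angle fr stop -x cw',np.pi-np.arctan2(v[1],v[0]))
print('bowl in stop',R.T@(B[:2]-t))
```

```text
bowl ((323.9576110839844, 135.14491271972656), (102.88168334960938, 108.00605773925781), 0.4090520739555359) [502.1 208.5  56. ] diam [np.float64(107.7)]
[ 212  162  174  128 5681]
[385 176] [ 563.9 -134.5]
[371 182] [ 547.8 -141.4]
[365 162] [ 540.1 -118.6]
[365 193] [ 541.2 -154.2]
[296 254] [ 458.4 -229.4]
[227 184] [ 379.  -143.7]
[212 198] [ 360.1 -160.1]
[276 263] [ 433.3 -241.1]
[275 287] [ 431.  -273.1]
[314 289] [ 480.4 -275.8]
[315 265] [ 481.8 -243.7]
[383 206] [ 563.2 -169.7]
theta -0.04724438529703829 nest [ 463.05930178 -152.34044108] res [[-0.9, 3.4], [-0.6, -1.2], [1.6, -2.2]]
hinge [ 553.08631719 -111.54661192] obs [[458.4, -226.8], [552.5, -112.8], [380.2, -143.7]]
tip [605.31709983  10.0419495 ] 133.7026898148866 angle fr stop -x cw 1.9300547854766976
bowl in stop [ 21.99210262 362.28510384]
```

```bash
cat >> h.py <<'E'
TH=-0.047; NEST=np.array([462.8,-153.0]); BOWL=np.array([502.1,208.5])
RS=np.array([[np.cos(TH),-np.sin(TH)],[np.sin(TH),np.cos(TH)]])
def w(x,y): return RS@[x,y]+NEST
def down(xdir):
    x=np.array([*xdir,0.])/np.linalg.norm(xdir); z=np.array([0,0,-1.]); return np.column_stack([x,np.cross(z,x),z])
def P(p,z): return [p[0],p[1],z]
E
python3 - <<'E'
from h import *
s=dict(np.load('pics/scene0.npz'))
print('goblet',ray(s,487,288,0),'dish',ray(s,556,258,0),'copper',ray(s,446,306,0))
e=w(0,0)-BOWL; L=np.linalg.norm(e); e/=L; R=down(-e)
arm.set_gripper(0.65); print(arm.read_width())
p0=BOWL-e*90
arm.reach(P(p0,200),R); arm.servo_line(P(p0,31),velocity=120)
print(arm.read_position(),arm.read_time_s())
hit=arm.servo_line(P(BOWL-e*45,31),velocity=30,until_force=1.5)
q=arm.read_position(); print(hit,'contact dist',(BOWL-q[:2])@e,arm.read_force(),arm.read_time_s())
grab('scene','s1')
E
```

```text
goblet [7.30653573e+02 3.34077072e+02 1.13686838e-13] dish [674.507953   551.11779843   0.        ] copper [761.59668873 216.2694615    0.        ]
0.6527711175489693
[512.1754158  298.103299    31.66004222] 6.1167
True contact dist 54.05601826929867 [ 0.04499325 -0.08497075  0.06142666] 7.2083
```

Run:
```python
from h import *
e=w(0,0)-BOWL; e/=np.linalg.norm(e)
arm.servo_line(P(w(0,0)-e*68,31),velocity=60)
print(arm.read_position(),arm.read_force(),arm.read_time_s())
arm.servo_line(P(w(0,0)-e*95,31),velocity=80)
arm.servo_line(P(w(0,0)-e*95,130),velocity=150)
p=w(0,150);arm.reach(P(p,260),down(RS@[0,1]))   # look back at the V from behind
d=grab('wrist','w2'); print(arm.read_time_s())
hsv=cv2.cvtColor(d['frame'],cv2.COLOR_RGB2HSV); m=cv2.inRange(hsv,(100,120,60),(125,255,255))
c=max(cv2.findContours(m,0,1)[0],key=cv2.contourArea); el=cv2.fitEllipse(cv2.convexHull(c)); print(el, RS.T@(ray(d,*el[0],56)[:2]-NEST))
grab('side','d2')
```

```text
[470.13917862 -85.37628261  30.99529624] [ 0.62635578  2.46492655 -1.1859187 ] 13.2417
15.2083
((321.5519104003906, 335.5271301269531), (85.12171173095703, 97.63064575195312), 93.95890045166016) [-1.03028282 18.5769791 ]
```

Run:
```python
from h import *
R=down(RS@[0,1]); arm.set_gripper(0.0)
arm.reach(P(w(0,98),130),R); arm.servo_line(P(w(0,98),31),velocity=120)
hit=arm.servo_line(P(w(0,50),31),velocity=25,until_force=8)
print(hit,RS.T@(np.array(arm.read_position()[:2])-NEST),arm.read_force(),arm.read_time_s())
arm.servo_line(P(w(0,100),31),velocity=80); arm.servo_line(P(w(0,100),140),velocity=150)
arm.reach(P(w(0,-20),330),R)
d=grab('wrist','w3'); print(arm.read_time_s()); s=grab('scene','s3')
hsv=cv2.cvtColor(d['frame'],cv2.COLOR_RGB2HSV); m=cv2.inRange(hsv,(100,120,60),(125,255,255))
c=max(cv2.findContours(m,0,1)[0],key=cv2.contourArea); el=cv2.fitEllipse(cv2.convexHull(c)); print(el, RS.T@(ray(d,*el[0],56)[:2]-NEST))
a=d['frame'][0:350,100:540]; b=cv2.resize(s['frame'][200:310,200:360],None,fx=2.2,fy=2.2)
o=np.zeros((350,800,3),np.uint8); o[:,:440]=a; o[:b.shape[0],440:440+b.shape[1]]=b; cv2.imwrite('pics/m3.png',o[:,:,::-1])
```

```text
True [-4.72244701e-03  6.51260532e+01] [0.90583241 1.93369489 1.3447592 ] 19.025
21.4333
((321.267822265625, 187.44296264648438), (90.3678207397461, 90.93940734863281), 76.06532287597656) [-1.17315762  2.71848056]
```

View pics/m3.png

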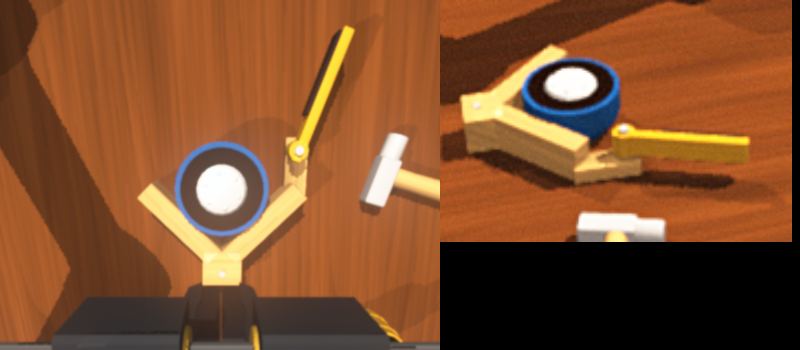

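The bowl sits in the V with no visible gap to either bar: wrist view centre at (221,188), stop frame about (-1,3) mm. I'll press again a little harder to confirm it is fully seated before moving the keeper.

Run:
```python
from h import *
R=down(RS@[0,1])
arm.reach(P(w(0,100),140),R); arm.servo_line(P(w(0,90),31),velocity=120)
for x,F in((0,4),(0,20)):
    hit=arm.servo_line(P(w(x,52),31),velocity=20,until_force=F)
    print(hit,RS.T@(np.array(arm.read_position()[:2])-NEST),RS.T@np.array(arm.read_force())[:2],arm.read_time_s())
    if F<10: arm.servo_line(P(w(x,70),31),velocity=60)
arm.servo_line(P(w(0,90),31),velocity=80); arm.servo_line(P(w(0,90),140),velocity=200)
arm.reach(P(w(0,-20),330),R)
d=grab('wrist','w4'); print(arm.read_time_s())
hsv=cv2.cvtColor(d['frame'],cv2.COLOR_RGB2HSV); m=cv2.inRange(hsv,(100,120,60),(125,255,255))
c=max(cv2.findContours(m,0,1)[0],key=cv2.contourArea); el=cv2.fitEllipse(cv2.convexHull(c)); print(el, RS.T@(ray(d,*el[0],56)[:2]-NEST))
```

```text
True [-0.12246836 65.08888995] [0.05661983 1.54810593] 24.65
True [1.18734719e-02 6.50511325e+01] [1.35757012 3.75066401] 25.375
27.4583
((321.45477294921875, 187.4095458984375), (89.91631317138672, 90.95380401611328), 88.12289428710938) [-1.07004088  2.8080326 ]
```

Run:
```python
from h import *
def st(): return RS.T@(np.array(arm.read_position()[:2])-NEST)
for ang in (20,-40):
    u=np.array([np.sin(np.radians(ang)),np.cos(np.radians(ang))]); R=down(RS@u)
    arm.reach(P(w(*(u*80)),110),R); arm.servo_line(P(w(*(u*80)),31),velocity=150)
    hit=arm.servo_line(P(w(*(u*54)),31),velocity=20,until_force=10)
    print(ang,hit,st(),st()@u,arm.read_time_s())
    arm.servo_line(P(w(*(u*80)),31),velocity=80); arm.servo_line(P(w(*(u*80)),110),velocity=200)
arm.reach(P(w(0,-20),330),down(RS@[0,1]))
d=grab('wrist','w5'); print(arm.read_time_s())
hsv=cv2.cvtColor(d['frame'],cv2.COLOR_RGB2HSV); m=cv2.inRange(hsv,(100,120,60),(125,255,255))
c=max(cv2.findContours(m,0,1)[0],key=cv2.contourArea); el=cv2.fitEllipse(cv2.convexHull(c)); print(el, RS.T@(ray(d,*el[0],56)[:2]-NEST))
```

```text
20 True [22.31566883 61.25211196] 65.19056587129738 29.9083
-40 True [-41.41910047  49.12751874] 64.25754732287656 33.3833
35.275
((322.17156982421875, 187.9085235595703), (90.46578979492188, 90.92838287353516), 88.37870788574219) [-0.44742923  2.08086671]
```

The 40° push moved the bowl about 1 mm along the bar, so it had been slightly wedged. It now touches both bars. Next is the keeper.

Run:
```python
from h import *
H=np.array([88,45.]); r=105; q0=1.657
def pose(q,off,sg):
    phi=np.pi-(0.273+q); u=np.array([np.cos(phi),np.sin(phi)]); n=np.array([np.sin(phi),-np.cos(phi)])
    return w(*(H+r*u+off*n)),down(sg*(RS@n))
for sg in(1,-1):
    print(sg,[None if (j:=arm.ik(P(p,31),R)) is None else round(j[5],2) for p,R in(pose(q,18,sg) for q in(q0,1,.5,0))])
sg=-1 if arm.ik(P(pose(q0,40,-1)[0],31),pose(q0,40,-1)[1]) is not None and arm.ik(P(pose(0,18,-1)[0],31),pose(0,18,-1)[1]) is not None else 1
p,R=pose(q0,38,sg); arm.reach(P(p,120),R); arm.servo_line(P(p,31),velocity=150)
print('down',arm.read_position(),arm.read_time_s())
off=18; p,R=pose(q0,off,sg); arm.servo_line(P(p,31),velocity=60,until_force=6)
for q in list(np.arange(q0-.24,.25,-.24))+[.15,.08]:
    p,R=pose(q,off,sg); hit=arm.servo_line(P(p,31),attitude=R,velocity=60 if q>.3 else 30,until_force=6)
    if hit: print('hit at',q); break
print(q,arm.read_force(),arm.read_time_s()); grab('scene','s6'); grab('side','d6')
```

```text
1 [np.float64(1.75), np.float64(1.09), np.float64(0.54), np.float64(-0.07)]
-1 [np.float64(-1.39), np.float64(-2.05), np.float64(-2.61), None]
down [629.80524004 -30.93344103  32.01869467] 37.9917
0.08 [ 0.05388815 -0.79476792  0.2222642 ] 42.9833
```

Run:
```python
from h import *
H=np.array([88,45.]); r=105
def pose(q,off,sg=1):
    phi=np.pi-(0.273+q); u=np.array([np.cos(phi),np.sin(phi)]); n=np.array([np.sin(phi),-np.cos(phi)])
    return w(*(H+r*u+off*n)),down(sg*(RS@n))
p,R=pose(-.08,18); hit=arm.servo_line(P(p,31),attitude=R,velocity=12,until_force=4)
t=RS.T@(np.array(arm.read_position()[:2])-NEST)-H; print(hit,arm.read_force(),'q',np.pi-.273-np.arctan2(t[1],t[0])-np.arctan2(18,r)*-1*-1,arm.read_time_s())
p,R=pose(0,60); arm.servo_line(P(p,31),velocity=50); arm.servo_line(P(p,140),velocity=200)
arm.reach(P(w(0,-20),330),down(RS@[0,1]))
d=grab('wrist','w7'); s=grab('scene','s7'); print(arm.read_time_s())
hsv=cv2.cvtColor(d['frame'],cv2.COLOR_RGB2HSV); m=cv2.inRange(hsv,(100,120,60),(125,255,255))
c=max(cv2.findContours(m,0,1)[0],key=cv2.contourArea); el=cv2.fitEllipse(cv2.convexHull(c)); print(el, RS.T@(ray(d,*el[0],56)[:2]-NEST))
a=cv2.resize(d['frame'][100:290,200:440],None,fx=2,fy=2); b=cv2.resize(s['frame'][200:300,200:340],None,fx=2.2,fy=2.2)
o=np.zeros((380,790,3),np.uint8); o[:,:480]=a; o[:b.shape[0],480:480+b.shape[1]]=b; cv2.imwrite('pics/m7.png',o[:,:,::-1])
```

```text
True [1.76105583 2.47705203 1.39184662] q -0.048989999097855064 44.15
46.9917
((321.811279296875, 187.84896850585938), (90.42366790771484, 90.6575927734375), 34.95029067993164) [-0.48762456  2.32289969]
```

View pics/m7.png

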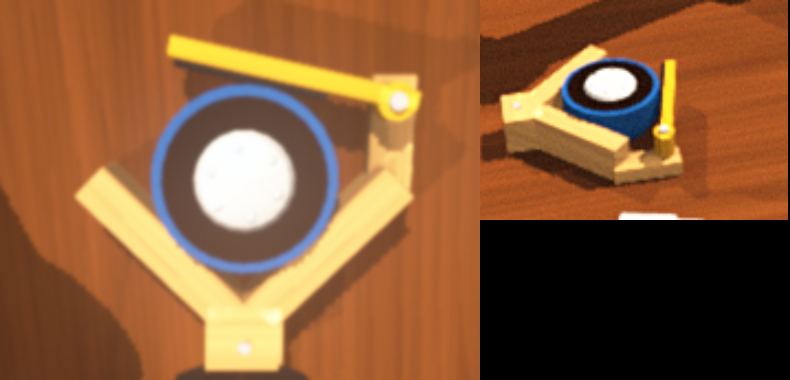

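The final view shows the bowl touching both bars and the keeper closed, its pad against the bowl at about (255,80). The bowl hasn't moved, and the arm is clear.

```bash
python3 -c "
from rig import arm
print(arm.sign_off())"
```

```text
the job is handed in; nothing more can be done
None
```

The job is handed in at about 47 s: in the last images the bowl sits in the V against both bars with the keeper's pad resting on it, and nothing else was seen to move, though I did not re-measure the bystanders.

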